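# Stow the pastry disc under the sliding cover

### The job

On the wooden pastry board, slide the flush cover fully open, then press on the small flat steel disc and drag it across the board, without lifting it, so that it drops into the pocket and lies flat on its floor, and slide the cover fully shut over it. Work in under the wire spice ledge without knocking the jars, the fork or the other things on the table out of place.

Things in the scene. Friction and masses are not known exactly. Their poses are not given: they have to be found in the camera images.
- board: Wooden pastry board fixed to the table, 260 (x) x 340 (y) x 24 mm; origin at the centre of its underside, x away from the robot, y left, z up; deck (top) at z = 24. Places below are in this frame, mm. A trench in the deck spans x 23 to 97, y -92 to 92: its right part (y under -4) is the pocket, its left part, floor at z = 16, takes the cover when open.
- ledge (a point): Middle of the wire spice ledge fixed on the board above the trench: three 8 mm steel rods along y at x = 45, 67, 89, y -160 to 160, underside 155 mm above the deck; thin posts at x 105, y +-158; a plate with a jar at each end. To reach the cover and pocket below, lean the tool back towards the robot 20 to 45 degrees, fingertips pointing away. This point: (67, 0, 183), on the middle rod.
- cover (a joint): Slide of the flush cover, m: 0 = shut (over the pocket), 0.090 = fully open, towards +y of the board (left). It starts within 6 mm of shut. About 1.5 N of sliding friction, no spring, it stays where it is left; end stops at 0 and 0.090.
- cover_top (a point): Centre of the top face of the cover, a flat wooden panel 71 (x) x 90 (y) x 6 mm with a flat round mark (22 mm, not raised) in its middle; top flush with the deck (z = 24), 1.5 mm gaps at the sides: moved by pressing on its top. Moves with the cover: board (60, -45 + joint, 24). Axes as the board.
- pocket (a point): Centre of the floor of the pocket, 74 (x) x 88 (y) mm, upright walls, open on top when the cover is open, floor 14 mm below the deck; board (60, -48, 10) mm; axes as the board.
- disc: Flat round stainless steel disc (template for cocktail empanadas), 60 mm diameter, 3 mm thick, about 70 g, loose, sliding easily (friction about 0.3) on the deck in front of the trench; origin at the centre of its underside, z up.
- fork: Stainless steel fork, 185 mm long, 3 mm thick, lying lengthwise (x) on the right edge of the board; not to be disturbed. Origin under its middle, tines to +x.
- jar_a: Small glass spice jar, 42 mm across, 75 mm tall, standing on the right end of the wire ledge; origin at the centre of its underside. Leave it alone.
- jar_b: Small glass spice jar, 42 mm across, 60 mm tall, standing on the left end of the wire ledge; origin at the centre of its underside. Leave it alone.
- tub: Closed plastic tub with a flip-top lid, 118 x 158 x 90 mm, on the table beside the board; origin at the centre of its underside. Leave it alone.
- bowl: Small clay bowl, 120 mm across, 50 mm tall, on the table beside the board; origin at the centre of its underside. Leave it alone.

How it is judged:
On the way, in this order (a step that is already met when the one before it is completed fails the run):
1. the cover is slid open (value of joint cover above 0.08 m), for 0.2 s.
2. the disc lies flat on the floor of the open pocket (horizontal distance between disc and pocket below 0.022 m and z of disc in the frame of pocket below 0.004 m and angle between disc's own z axis and vertical below 0.08 rad and value of joint cover above 0.07 m), for 0.2 s.
At the end, for the whole second after the job is handed in: The cover is shut (joint under 5 mm) and the disc lies flat and at rest on the floor of the pocket beneath it (centre within 22 mm of the pocket's centre, within 4 mm of the floor, tilted less than 0.08 rad) (horizontal distance between disc and pocket below 0.022 m and z of disc in the frame of pocket below 0.004 m and angle between disc's own z axis and vertical below 0.08 rad and value of joint cover below 0.005 m and linear speed of disc below 0.02 m/s); the robot touches nothing.
It fails at once if the disc is lifted more than 16 mm above the deck (z of disc in the frame of board above 0.04 m).
It fails at once if the fork is moved by more than 25 mm (distance of fork from where it was at the start of the episode above 0.025 m).
It fails at once if a spice jar is moved by more than 25 mm (distance of any of jar_a, jar_b from where it was at the start of the episode above 0.025 m).
It fails at once if the tub or clay bowl is moved by more than 25 mm (distance of any of tub, bowl from where it was at the start of the episode above 0.025 m).
It also fails if it takes over 72 s, if anything falls off the work surface, if the arm or the gripper's body presses on something with over 40 N, if the wrist force passes 120 N, or if a joint passes its speed limit or range.

### The arm

A 6-joint arm with a two-finger parallel gripper is mounted at the origin on the work surface. World frame = base frame: x ahead of the robot, y to its left, z up, the work surface at z = 0. Lengths are in m, angles in rad, forces in N, time in s.
With the tool pointing down it reaches from about 0.35 to 0.975 m from the base axis. Payload 4.9 kg.
Tool frame: the origin (TCP) lies midway between the tips of the shut fingers; the grasp point (between the pads) lies 19 mm behind it; z points along the fingers, y is the line along which they close (so a half turn about z gives the same grasp; the last joint's range is limited). The gripper opens to 85 mm and grips with 20 to 120 N. Pads are 22 mm wide; open, the fingers measure 114 mm over their backs; the gripper's body (76 mm by 85 mm) begins 54 mm behind the grasp point. The pads swing forward as they close: fully open they stand 13 mm farther back than shut.
Start: joints at [1.175, 0.053, 1.613, -0, 1.476, -0.119], TCP at [0.171, 0.601, 0.231] pointing down, gripper open.
Joint ranges: [-3.01, 3.01], [-1.01, 2.22], [0.06, 2.58], [-1.02, 4.17], [0.09, 2.62], [-3.14, 3.14]. Speed limits (rad/s): [2.57, 2.57, 3.14, 3.14, 3.14, 3.14].

### API

Orientations are given as a unit quaternion [w, x, y, z].
In Python, from plant import * gives the robot as it stands.
- The arm moves only by the tool jog_arm, never from a script. Its argument "targets" is a list of rows, each a list of 3 entries, a list of its own where there are three numbers: the shift along the tool's x, y, z in units of 25 mm (1.0 is 25 mm), then the turn, a rotation vector about the tool's x, y, z in units of 8 degrees (1.0 is 8 degrees), then the opening in per cent of the stroke, from 0 (shut) to 100 (fully open). A call has 1 to 8 rows; each row is the pose to reach, as a shift and turn from the pose commanded when the call began, along the tool's axes at that moment; what a row does not reach only later rows make up. A row lasts 1/8 s, in which the tool goes at most 62.5 mm and 10.7 degrees, less where a joint would pass 70% of its speed; a pose out of reach is approached as far as the arm can. A call with a gripper value outside its range is refused whole. The fingers move at their own pace and stop on an object; the grip force is fixed at half the most. Time passes only in rows, so rows that repeat a pose let the fingers close. It gives the time, the measured TCP pose, the force, the opening and the grip force at its end, in the units of the state.
- state(): the state, without advancing time (a new reading comes with each control period).
- grab_frame(name): name is "side" or "top" or "wrist"; returns (picture, depth): 480x640x3 uint8, red, green, blue; 480x640 float32, m along the optical axis (not along the pixel's ray), 0 where there is no reading.
- camera_params(name): a dict with "fovy" (degrees; the focal length in pixels is half the picture's height over the tangent of half this angle, whatever the lens; pixels are square), "cx", "cy" (the principal point, pixels), "rvec" (rotation vector, rad) and "tvec" (3), from world to camera coordinates, as OpenCV has them; the wrist camera has in their place "hand_eye" (4x4, takes a point from camera to tool coordinates, whose origin is the TCP and whose axes are the flange's). Camera axes: x right, y down, z forward; pixel columns grow to the right and rows downward; lengths in m; the calibration is good to about 2 mm. A picture is of the moment at which its call begins: read the wrist's pose just before it. camera_params takes no time and is no camera call.
- job_done(): hands the job in; it is judged then, once.
The state is a dict: "time": time; "joint_pos": joint angles; "joint_vel": joint speeds; "joint_efforts": joint torques, N m; "tool_pos": TCP position; "tool_rot": TCP orientation; "contact_force": force on the tool from outside, world axes, zero at the start; "ft_torque": the same for the moment, N m; "gripper_width": opening from 0.0 (shut) to 1.0 (fully open); "grasp_force": force on a finger pad.
Only numpy, scipy, OpenCV 4.12 (cv2) and the standard library are available. Lean on these libraries where they do the work, as an engineer would, in place of code of your own. Each camera call takes 0.05 s, during which the arm holds its last target. There are 200 camera calls.

## Working session

There is one attempt and no reset: what is moved stays moved. The work goes in short steps, Python scripts to look and compute and a tool call to move; the robot and the scene stay as the last step left them, time stands still between calls to the robot, and variables do not carry over. Pictures are saved under pics/ and viewed, at most 10 in all, crops included, and the job is handed in when it is done.

Besides the shell and the picture viewer there is one more tool, called after "Request:" as name(argument=value, ...), one argument or row to a line, values as JSON. jog_arm: Moves the arm, as the interface text tells. Its arguments: {"type":"object","properties":{"targets":{"type":"array"}},"required":["targets"]}

```bash
ls; mkdir -p pics; python3 - <<'E'
from plant import *
import cv2,numpy as np
for n in("top","side"):
    p,d=grab_frame(n); cv2.imwrite(f"pics/{n}0.png",p[...,::-1]); np.savez(f"{n}0.npz",p=p,d=d)
    print(n,camera_params(n))
print(camera_params("wrist"))
print(state())
E
```

```text
pics
top {'fovy': 54.78692267645294, 'cx': 319.9240759507889, 'cy': 238.24305979463676, 'rvec': array([ 2.15578305, -2.18967064,  0.12489051]), 'tvec': array([0.00258199, 0.60195229, 1.02238632])}
side {'fovy': 54.335651671836374, 'cx': 312.9037314229566, 'cy': 243.60113688132859, 'rvec': array([ 2.0678966 , -0.19218596,  0.10695335]), 'tvec': array([-0.58531389,  0.19095363,  1.09930052])}
{'fovy': 68.27000034932459, 'cx': 321.10075158538547, 'cy': 239.1426498344531, 'hand_eye': array([[-1.09330741e-03, -9.59077208e-01, -2.83142568e-01,
         7.23724282e-02],
       [ 9.99999087e-01, -1.27331213e-03,  4.51709652e-04,
        -8.97319705e-04],
       [-7.93753300e-04, -2.83141816e-01,  9.59077725e-01,
        -1.43926740e-01],
       [ 0.00000000e+00,  0.00000000e+00,  0.00000000e+00,
         1.00000000e+00]])}
{'time': 0.1, 'joint_pos': array([ 1.17502965e+00,  5.32792725e-02,  1.61416548e+00,  1.57671460e-05,
        1.47599795e+00, -1.18957685e-01]), 'joint_vel': array([ 5.58701399e-04, -1.12376880e-03, -2.06508631e-03,  2.80758919e-04,
       -6.01645038e-04,  7.64308684e-05]), 'joint_efforts': array([ 2.02594815e-04, -3.94893980e+01, -3.71365106e+01, -4.33298214e-05,
        3.87726977e-03, -1.36389843e-06]), 'tool_pos': array([0.17055484, 0.60069031, 0.23018788]), 'tool_rot': array([-2.43036224e-04,  1.37963731e-01,  9.90436850e-01, -8.92562126e-04]), 'contact_force': array([-0.28983683,  0.51876101, -0.35596649]), 'ft_torque': array([-0.00371712,  0.02771969,  0.00753329]), 'grasp_force': 0.0, 'gripper_width': 1.0004997828155273}
```

View pics/top0.png

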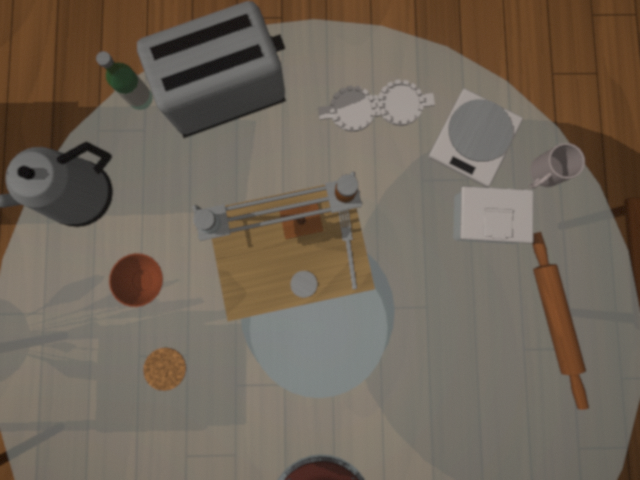

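View pics/side0.png

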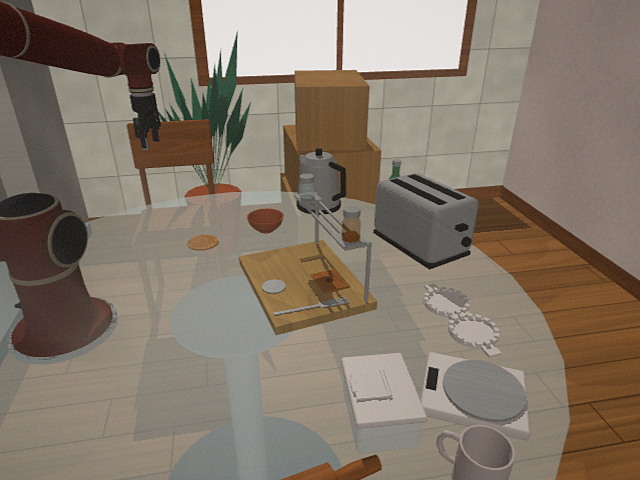

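The top view shows the board with its near edge running roughly (228,320)–(373,290), yawed about 10°. The disc is at (303,284), the reddish cover at about (300,222), the fork at about (349,250), and the jars at (208,218) and (346,188). The side view agrees: disc (273,287), cover (328,281).

```bash
cat > h.py <<'E'
import numpy as np,cv2
from scipy.spatial.transform import Rotation as R
from plant import *
def cam(n):
    c=camera_params(n); f=240/np.tan(np.radians(c["fovy"]/2))
    return c,f,R.from_rotvec(c["rvec"]).as_matrix() if "rvec" in c else None
def ray(n,uv,z):
    c,f,M=cam(n); uv=np.atleast_2d(uv).astype(float)
    d=np.c_[(uv[:,0]-c["cx"])/f,(uv[:,1]-c["cy"])/f,np.ones(len(uv))]@M
    o=-M.T@c["tvec"]; return o+d*((z-o[2])/d[:,2])[:,None]
def proj(n,P):
    c,f,M=cam(n); q=np.atleast_2d(P)@M.T+c["tvec"]
    return q[:,:2]/q[:,2:]*f+[c["cx"],c["cy"]]
E
cat > m.py <<'E'
from h import *
for n in("top","side"):
    p=np.load(n+"0.npz")["p"]; hsv=cv2.cvtColor(p,cv2.COLOR_RGB2HSV)
    m=cv2.inRange(hsv,(8,70,60),(28,255,255))
    if n=="top": m[:, :195]=0;m[:170]=0;m[:,400:]=0;m[335:]=0
    else: m[:, :230]=0;m[:230]=0;m[:,385:]=0;m[335:]=0
    c=max(cv2.findContours(m,cv2.RETR_EXTERNAL,cv2.CHAIN_APPROX_NONE)[0],key=cv2.contourArea)
    print(n,"board rect px",cv2.boundingRect(c))
    h=cv2.convexHull(c); ap=cv2.approxPolyDP(h,4,True)[:,0]; print(np.c_[ap,ray(n,ap,.024).round(4)])
    x,y,w,hh=cv2.boundingRect(c)
    W=ray(n,c[:,0],.024)[:,:2].astype(np.float32); print("minAreaRect",cv2.minAreaRect(W))
    # disc: low saturation, on board
    dm=cv2.inRange(hsv,(0,0,90),(180,60,255)); fill=np.zeros_like(m);cv2.drawContours(fill,[h],-1,255,-1)
    dm&=fill
    for k in cv2.findContours(dm,cv2.RETR_EXTERNAL,cv2.CHAIN_APPROX_NONE)[0]:
        if cv2.contourArea(k)>80:
            g=ray(n,k[:,0],.027)[:,:2].astype(np.float32); print("grey",cv2.contourArea(k),k.mean((0,1)),cv2.minAreaRect(g))
    cm=cv2.inRange(hsv,(0,120,40),(11,255,255))&fill
    for k in cv2.findContours(cm,cv2.RETR_EXTERNAL,cv2.CHAIN_APPROX_NONE)[0]:
        if cv2.contourArea(k)>60:
            g=ray(n,k[:,0],.024)[:,:2].astype(np.float32); print("red",cv2.contourArea(k),k.mean((0,1)),cv2.minAreaRect(g))
t=cv2.imread("pics/top0.png")[170:330,190:390]; s=cv2.imread("pics/side0.png")[180:340,220:420]
cv2.imwrite("pics/c0.png",np.vstack([cv2.resize(t,None,fx=2.9,fy=1.85*1) if 0 else cv2.resize(t,(375*1,300)),cv2.resize(s,(375,300))]) if 0 else np.hstack([cv2.resize(t,(400,320)),cv2.resize(s,(400,320))]))
E
python3 m.py
```

```text
top board rect px (212, 209, 162, 112)
[[ 3.560e+02  2.090e+02  6.693e-01 -9.130e-02  2.400e-02]
 [ 3.720e+02  2.890e+02  4.852e-01 -1.231e-01  2.400e-02]
 [ 2.270e+02  3.200e+02  4.213e-01  2.047e-01  2.400e-02]
 [ 2.130e+02  2.380e+02  6.069e-01  2.376e-01  2.400e-02]]
minAreaRect ((0.5485959053039551, 0.05680172145366669), (0.19645607471466064, 0.3412824273109436), 11.576116561889648)
grey 523.0 [303.48648649 283.86486486] ((0.499036580324173, 0.030808720737695694), (0.058764100074768066, 0.05855490639805794), 89.44984436035156)
grey 217.5 [350.23966942 258.92561983] ((0.5526043176651001, -0.07579594850540161), (0.13018415868282318, 0.02259957045316696), 8.093520164489746)
grey 106.0 [343.30263158 216.55263158] ((0.6463092565536499, -0.05491262301802635), (0.04436025768518448, 0.04165042191743851), 2.2396321296691895)
side board rect px (239, 240, 138, 95)
[[ 3.760e+02  3.000e+02  7.380e-01 -7.420e-02  2.400e-02]
 [ 3.750e+02  3.090e+02  7.249e-01 -1.085e-01  2.400e-02]
 [ 2.760e+02  3.340e+02  4.840e-01 -1.551e-01  2.400e-02]
 [ 2.390e+02  2.560e+02  4.193e-01  2.029e-01  2.400e-02]
 [ 3.230e+02  2.400e+02  6.726e-01  2.510e-01  2.400e-02]]
minAreaRect ((0.5776171684265137, 0.04919727146625519), (0.266966849565506, 0.3695112466812134), 11.375365257263184)
grey 230.0 [311.08441558 306.33116883] ((0.5770041942596436, -0.07483995705842972), (0.18359090387821198, 0.024505946785211563), 7.805264949798584)
grey 232.5 [273.24528302 285.90566038] ((0.4982650578022003, 0.030773773789405823), (0.05806263908743858, 0.06064243242144585), 20.870159149169922)
```

View pics/c0.png

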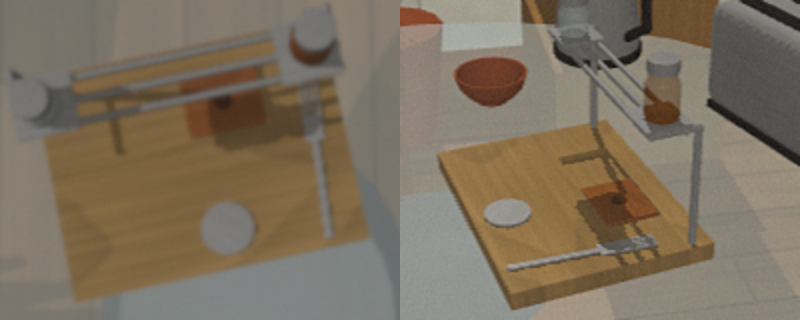

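The crops show the reddish cover with its mark at (222,101) in the top crop, still under the rods. The disc lies in front, and the fork is on the right edge, pointing along x. Next I'll refine the board pose with edge line fits.

```bash
cat > m2.py <<'E'
from h import *
D={"top":[((240,318),(362,292)),((226,310),(216,255)),((371,283),(361,235))],"side":[((245,270),(268,318)),((250,255),(310,243))]}
for n,L in D.items():
    g=cv2.GaussianBlur(cv2.cvtColor(np.load(n+"0.npz")["p"],cv2.COLOR_RGB2LAB),(0,0),1).astype(float)[...,2]
    for a,b in L:
        a,b=np.array(a,float),np.array(b,float); t=(b-a)/np.linalg.norm(b-a); nn=np.array([-t[1],t[0]]); pts=[]
        s=np.arange(-7,7.01,.25)
        for k in np.linspace(0,1,60):
            q=a+(b-a)*k+s[:,None]*nn
            v=cv2.remap(g.astype(np.float32),q[:,0].astype(np.float32)[None],q[:,1].astype(np.float32)[None],cv2.INTER_LINEAR)[0]
            e=np.abs(np.gradient(v)); i=e.argmax(); pts.append(q[i])
        W=ray(n,pts,.024)[:,:2].astype(np.float32)
        vx,vy,x0,y0=cv2.fitLine(W,cv2.DIST_HUBER,0,.001,.001).ravel()
        r=(W-[x0,y0])@[-vy,vx]
        print(n,"ang",np.degrees(np.arctan2(vy,vx)).round(2),"pt",x0.round(4),y0.round(4),"rms",np.median(abs(r)).round(4))
for n in("top","side"):
    hsv=cv2.cvtColor(np.load(n+"0.npz")["p"],cv2.COLOR_RGB2HSV)
    uv=proj(n,[.6,.03,.024])[0].astype(int); print(n,"guess px",uv)
    m=cv2.inRange(hsv,(0,150,50),(12,255,255)); 
    for k in cv2.findContours(m,cv2.RETR_EXTERNAL,cv2.CHAIN_APPROX_NONE)[0]:
        c=k.mean((0,1))
        if cv2.contourArea(k)>40 and np.hypot(*(c-uv))<60: print("red",cv2.contourArea(k),c,np.array(cv2.boundingRect(k)),ray(n,cv2.approxPolyDP(k,3,True)[:,0],.024)[:,:2].round(3).tolist())
E
python3 m2.py
```

```text
top ang -78.86 pt 0.4566 0.018 rms 0.0006
top ang 10.66 pt 0.5033 0.2212 rms 0.0006
top ang 11.45 pt 0.5542 -0.1149 rms 0.0006
side ang -78.1 pt 0.4505 0.0075 rms 0.0008
side ang 11.02 pt 0.5496 0.2304 rms 0.001
top guess px [303 239]
red 323.5 [302.64596273 226.32298137] [283 216  38  22] [[0.654, -0.003], [0.65, 0.024], [0.631, 0.015], [0.639, 0.038], [0.62, 0.048], [0.643, 0.05], [0.639, 0.077], [0.609, 0.066], [0.611, 0.046], [0.622, 0.039], [0.622, -0.005]]
red 70.0 [302.9375  208.84375] [288 205  29   9] [[0.68, 0.001], [0.667, 0.066], [0.671, 0.008]]
side guess px [312 282]
red 58.0 [335.9  280.85] [327 270  19  23] [[0.67, 0.079], [0.658, 0.071], [0.666, 0.035], [0.648, 0.005], [0.646, 0.043], [0.649, 0.019], [0.628, -0.018], [0.677, -0.005], [0.655, 0.013], [0.679, 0.032], [0.683, 0.017], [0.666, 0.035]]
```

```bash
cat >> h.py <<'E'
yaw=np.radians(11.1); O=np.array([.5802,.0632,0]); Rb=R.from_euler("z",yaw)
def b2w(p): return O+Rb.apply(np.array(p)/1000.)
def w2b(p): return Rb.inv().apply(np.array(p)-O)*1000
def tilt(t): 
    t=np.radians(t); c,s=np.cos(t),np.sin(t)
    return Rb*R.from_matrix(np.array([[-c,0,s],[0,1,0],[-s,0,-c]]))
def cur():
    s=state(); q=s["tool_rot"]; return s,R.from_quat([q[1],q[2],q[3],q[0]])
def go(p,t=35):
    s,r=cur(); d=r.inv().apply(b2w(p)-s["tool_pos"])/.025; w=np.degrees((r.inv()*tilt(t)).as_rotvec())/8
    print("board now",w2b(s["tool_pos"]).round(1),"t",s["time"],"F",s["contact_force"].round(1)); print("to",p,"shift",d.round(2).tolist(),"turn",w.round(2).tolist())
E
python3 -c "
from h import *
go([-60,-45,180],35)"
```

```text
board now [-298.5  606.3  230.2] t 0.1 F [-0.3  0.5 -0.4]
to [-60, -45, 180] shift [-20.32, -18.89, 2.04] turn [-1.04, -4.3, -3.26]
```

Request:
jog_arm(
  targets=[
    [[-5,-4.7,0.5],[-0.2,-1,-0.8],0],
    [[-10,-9.4,1],[-0.5,-2,-1.6],0],
    [[-15,-14,1.5],[-0.8,-3,-2.4],0],
    [[-20.3,-18.9,2],[-1.04,-4.3,-3.26],0],
    [[-20.3,-18.9,2],[-1.04,-4.3,-3.26],0],
    [[-20.3,-18.9,2],[-1.04,-4.3,-3.26],0],
    [[-20.3,-18.9,2],[-1.04,-4.3,-3.26],0],
    [[-20.3,-18.9,2],[-1.04,-4.3,-3.26],0],
  ],
)

```text
time: 1.1
tool_pos: [0.4291, 0.1729, 0.1951]
tool_rot: [0.301, -0.092, 0.949, 0.03]
contact_force: [0.6, 1.1, -0.7]
gripper_width: -0.0
grasp_force: 0.0
```

```bash
python3 -c "
from h import *
go([-60,-45,180],35)
go([-10,-45,120],35)"
```

```text
board now [-127.1  136.7  195.1] t 1.1 F [ 0.6  1.1 -0.7]
to [-60, -45, 180] shift [-1.85, -7.27, 2.03] turn [0.01, 0.02, -0.0]
board now [-127.1  136.7  195.1] t 1.1 F [ 0.6  1.1 -0.7]
to [-10, -45, 120] shift [-2.1, -7.28, 5.14] turn [0.01, 0.02, -0.0]
```

Request:
jog_arm(
  targets=[
    [[-1.85,-7.3,2],[0,0,0],0],
    [[-1.85,-7.3,2],[0,0,0],0],
    [[-1.85,-7.3,2],[0,0,0],0],
    [[-1.85,-7.3,2],[0,0,0],0],
    [[-2.1,-7.3,4],[0,0,0],0],
    [[-2.1,-7.3,5.1],[0,0,0],0],
    [[-2.1,-7.3,5.1],[0,0,0],0],
  ],
)

```text
time: 1.98
tool_pos: [0.5762, 0.0195, 0.1175]
tool_rot: [0.297, -0.093, 0.95, 0.031]
contact_force: [-0.5, 0.1, -0.1]
gripper_width: 0.0
grasp_force: 0.0
```

```bash
python3 -c "
from h import *
p,d=grab_frame('wrist'); cv2.imwrite('pics/w1.png',p[...,::-1])
go([60,-45,45],35)
go([60,-45,30],35)"
```

```text
board now [-11.7 -42.6 119.6] t 2.025 F [-0.7  0.5  1. ]
to [60, -45, 45] shift [-0.64, -0.11, 4.09] turn [0.02, -0.01, -0.0]
board now [-11.7 -42.6 119.6] t 2.025 F [-0.7  0.5  1. ]
to [60, -45, 30] shift [-0.3, -0.11, 4.58] turn [0.02, -0.01, -0.0]
```

View pics/w1.png

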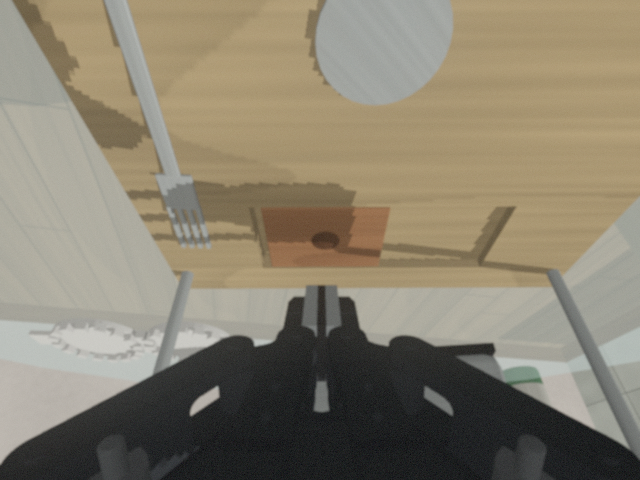

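The wrist view shows the red cover spanning about (262–388, 207–267) with its mark at (325,240). A sliver of pocket shows at (258,235), the trench's left end is at (500,235), and the disc is at (384,45).

```bash
cat >> h.py <<'E'
def wray(uv,z):
    c=camera_params("wrist"); f=240/np.tan(np.radians(c["fovy"]/2)); s,r=cur(); H=c["hand_eye"]
    uv=np.atleast_2d(uv).astype(float); d=np.c_[(uv[:,0]-c["cx"])/f,(uv[:,1]-c["cy"])/f,np.ones(len(uv))]
    d=r.apply(d@H[:3,:3].T); o=s["tool_pos"]+r.apply(H[:3,3]); return w2b(o+d*((z/1000-o[2])/d[:,2])[:,None])
E
python3 -c "
from h import *
print(wray([[325,240],[263,208],[389,208],[272,267],[381,267],[515,207],[250,207]],24).round(1))
print(wray([[384,45]],27).round(1))"
```

```text
[[ 64.  -39.9  24. ]
 [ 27.7 -83.9  24. ]
 [ 28.    4.8  24. ]
 [101.4 -85.5  24. ]
 [101.9   9.   24. ]
 [ 27.2  93.3  24. ]
 [ 26.7 -92.8  24. ]]
[[-82.3 -14.5  27. ]]
```

Request:
jog_arm(
  targets=[
    [[-0.6,-0.1,2],[0,0,0],0],
    [[-0.64,-0.1,3.2],[0,0,0],0],
    [[-0.64,-0.1,4.1],[0,0,0],0],
    [[-0.64,-0.1,4.1],[0,0,0],0],
    [[-0.64,-0.1,4.1],[0,0,0],0],
  ],
)

```text
time: 2.65
tool_pos: [0.6495, 0.0295, 0.0482]
tool_rot: [0.301, -0.092, 0.949, 0.03]
contact_force: [-0.5, 0.6, -0.5]
gripper_width: 0.003
grasp_force: 0.0
```

```bash
python3 -c "
from h import *
go([60,-45,30],35)"
```

```text
board now [ 61.5 -46.4  48.2] t 2.65 F [-0.5  0.6 -0.5]
to [60, -45, 30] shift [0.47, 0.06, 0.56] turn [0.0, 0.03, -0.0]
```

Request:
jog_arm(
  targets=[
    [[0.3,0,0.43],[0,0,0],0],
    [[0.39,0,0.55],[0,0,0],0],
    [[0.39,0,0.55],[0,0,0],0],
  ],
)

```text
time: 3.02
tool_pos: [0.6487, 0.0293, 0.029]
tool_rot: [0.3, -0.092, 0.949, 0.03]
contact_force: [0.8, 0.1, 0.3]
gripper_width: 0.001
grasp_force: 0.0
```

Request:
jog_arm(
  targets=[
    [[0.05,0,0.07],[0,0,0],0],
    [[0.05,0,0.07],[0,0,0],0],
  ],
)

```text
time: 3.28
tool_pos: [0.6497, 0.0293, 0.0284]
tool_rot: [0.301, -0.092, 0.949, 0.03]
contact_force: [-2.7, 0.3, 5.3]
gripper_width: -0.001
grasp_force: 2.7
```

Request:
jog_arm(
  targets=[
    [[0.05,0,0.07],[0,0,0],0],
    [[0.05,0,0.07],[0,0,0],0],
  ],
)

```text
time: 3.52
tool_pos: [0.6511, 0.029, 0.0281]
tool_rot: [0.302, -0.092, 0.948, 0.029]
contact_force: [-8.3, -0.2, 12.1]
gripper_width: 0.0
grasp_force: 6.4
```

Request:
jog_arm(
  targets=[
    [[0,0.4,0],[0,0,0],0],
    [[0,0.9,0],[0,0,0],0],
    [[0,1.4,0],[0,0,0],0],
    [[0,1.9,0],[0,0,0],0],
    [[0,2.4,0],[0,0,0],0],
    [[0,2.9,0],[0,0,0],0],
    [[0,3.3,0],[0,0,0],0],
    [[0,3.6,0],[0,0,0],0],
  ],
)

```text
time: 4.53
tool_pos: [0.6344, 0.1174, 0.0284]
tool_rot: [0.303, -0.092, 0.948, 0.029]
contact_force: [0.8, -3.8, 4.7]
gripper_width: -0.003
grasp_force: 2.8
```

```bash
python3 -c "
from h import *
go([60,45,28],35)
p,d=grab_frame('wrist'); cv2.imwrite('pics/w2.png',p[...,::-1])"
```

```text
board now [63.6 42.7 28.4] t 4.525 F [ 0.8 -3.8  4.7]
to [60, 45, 28] shift [0.13, 0.09, -0.07] turn [-0.01, 0.06, 0.0]
```

View pics/w2.png

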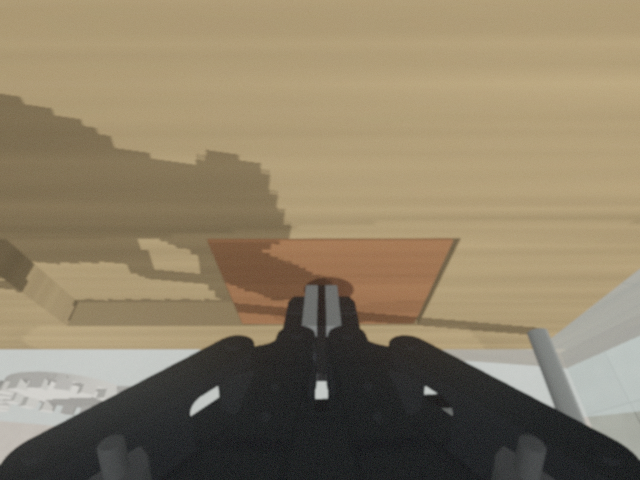

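The cover is open. Its top edge runs from (208,239) to (459,239), close against the left trench wall at about (461,239), and the pocket is exposed on the left of the picture.

```bash
python3 -c "
from h import *
print(wray([[208,239],[458,239],[461,239],[334,290]],24).round(1))"
```

```text
[[23.5  1.2 24. ]
 [23.6 92.8 24. ]
 [23.6 93.9 24. ]
 [60.7 48.3 24. ]]
```

Request:
jog_arm(
  targets=[
    [[0,0.1,0],[0,0,0],0],
    [[0,0.25,0],[0,0,0],0],
    [[0,0.25,0],[0,0,0],0],
  ],
)

```text
time: 4.95
tool_pos: [0.6335, 0.1233, 0.0284]
tool_rot: [0.303, -0.092, 0.948, 0.029]
contact_force: [0.1, -1.9, 6.1]
gripper_width: 0.001
grasp_force: 2.9
```

Request:
jog_arm(
  targets=[
    [[-0.3,0,-1],[0,0,0],0],
    [[0,-0.5,-2.5],[0,0,0],0],
    [[1,-1.5,-4],[0,0,0],0],
    [[2,-2.5,-5],[0,0,0],0],
    [[3,-2.5,-5.3],[0,0,0],0],
    [[4,-2.5,-5.3],[0,0,0],0],
    [[4,-2.5,-5.3],[0,0,0],0],
  ],
)

```text
time: 5.82
tool_pos: [0.4859, 0.0319, 0.0743]
tool_rot: [0.299, -0.091, 0.949, 0.03]
contact_force: [-0.3, 0.6, 0.9]
gripper_width: 0.0
grasp_force: 0.0
```

```bash
python3 -c "
from h import *
p,d=grab_frame('wrist'); cv2.imwrite('pics/w3.png',p[...,::-1])
go([-85,-16,45],35)
go([-85,-16,33],35)
hsv=cv2.cvtColor(p,cv2.COLOR_RGB2HSV); m=cv2.inRange(hsv,(0,0,110),(180,50,255))
for k in cv2.findContours(m,cv2.RETR_EXTERNAL,cv2.CHAIN_APPROX_NONE)[0]:
    if cv2.contourArea(k)>2000: print(cv2.contourArea(k),k.mean((0,1)),cv2.minEnclosingCircle(wray(k[:,0],27)[:,:2].astype(np.float32)))"
```

```text
board now [-97.2 -12.9  75.8] t 5.875 F [ 0.  -0.1  1. ]
to [-85, -16, 45] shift [0.31, -0.13, 1.29] turn [0.0, 0.01, -0.01]
board now [-97.2 -12.9  75.8] t 5.875 F [ 0.  -0.1  1. ]
to [-85, -16, 33] shift [0.59, -0.13, 1.68] turn [0.0, 0.01, -0.01]
14396.0 [580.7754717  348.06603774] ((220.5437774658203, 349.1689147949219), 349.043212890625)
6147.5 [316.51698113 234.07924528] ((-81.44110870361328, -15.770604133605957), 32.53172302246094)
21954.5 [ 52.52093023 338.76589147] ((406.2632751464844, -543.5609741210938), 640.96435546875)
3141.5 [136.43051771 273.02179837] ((-22.310298919677734, -139.70965576171875), 97.09737396240234)
90886.0 [316.65712468  71.58969466] ((-144.64712524414062, -16.184429168701172), 136.98020935058594)
```

View pics/w3.png

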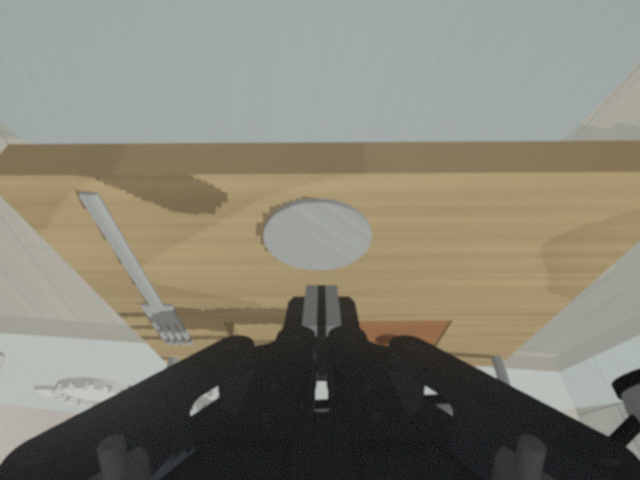

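The disc is intact at (317,234), which is board (-83,-16). The cover is open on the right at (405,330), and the fork is undisturbed. Next I'll press just behind the disc's centre.

Request:
jog_arm(
  targets=[
    [[0.3,-0.12,1.2],[0,0,0],0],
    [[0.54,-0.12,1.62],[0,0,0],0],
    [[0.54,-0.12,1.62],[0,0,0],0],
  ],
)

```text
time: 6.25
tool_pos: [0.4996, 0.0319, 0.034]
tool_rot: [0.298, -0.092, 0.949, 0.03]
contact_force: [-0.6, -0.2, -0.5]
gripper_width: 0.003
grasp_force: 0.0
```

Request:
jog_arm(
  targets=[
    [[0.05,0,0.07],[0,0,0],0],
    [[0.09,0,0.13],[0,0,0],0],
    [[0.09,0,0.13],[0,0,0],0],
  ],
)

```text
time: 6.62
tool_pos: [0.5003, 0.0314, 0.0317]
tool_rot: [0.3, -0.092, 0.949, 0.03]
contact_force: [0.3, 0.1, 0.4]
gripper_width: -0.001
grasp_force: 0.0
```

```bash
python3 -c "
from h import *
go([-84,-16,28],35)
go([20,-48,28],35)"
```

```text
board now [-84.5 -15.8  31.7] t 6.625 F [0.3 0.1 0.4]
to [-84, -16, 28] shift [0.07, -0.01, 0.13] turn [0.01, 0.02, -0.0]
board now [-84.5 -15.8  31.7] t 6.625 F [0.3 0.1 0.4]
to [20, -48, 28] shift [-3.34, -1.29, 2.52] turn [0.01, 0.02, -0.0]
```

Request:
jog_arm(
  targets=[
    [[0.07,0,0.1],[0,0,0],0],
    [[0.09,0,0.13],[0,0,0],0],
    [[0.09,0,0.13],[0,0,0],0],
  ],
)

```text
time: 7.0
tool_pos: [0.5036, 0.0307, 0.0314]
tool_rot: [0.304, -0.092, 0.948, 0.029]
contact_force: [-1.3, 0.6, 11.8]
gripper_width: -0.004
grasp_force: 5.2
```

Request:
jog_arm(
  targets=[
    [[-0.2,-0.08,0.14],[0,0,0],0],
    [[-0.45,-0.18,0.32],[0,0,0],0],
    [[-0.7,-0.27,0.49],[0,0,0],0],
    [[-0.95,-0.37,0.66],[0,0,0],0],
    [[-1.2,-0.47,0.84],[0,0,0],0],
    [[-1.45,-0.57,1.01],[0,0,0],0],
    [[-1.64,-0.64,1.15],[0,0,0],0],
    [[-1.64,-0.64,1.15],[0,0,0],0],
  ],
)

```text
time: 8.0
tool_pos: [0.5563, 0.0245, 0.0314]
tool_rot: [0.304, -0.091, 0.948, 0.028]
contact_force: [2.4, 0.9, 7.0]
gripper_width: -0.002
grasp_force: 3.5
```

```bash
cat > disc.py <<'E'
from h import *
import sys
s,r=cur(); print("tcp",w2b(s["tool_pos"]).round(1),s["contact_force"].round(1))
p,d=grab_frame('top'); cv2.imwrite('pics/%s.png'%sys.argv[1],p[...,::-1])
p,d=grab_frame('side'); cv2.imwrite('pics/%ss.png'%sys.argv[1],p[...,::-1])
hsv=cv2.cvtColor(p,cv2.COLOR_RGB2HSV); m=cv2.inRange(hsv,(0,0,80),(180,60,255))
poly=proj("side",[b2w([x,y,24]) for x,y in((-128,90),(100,90),(100,-115),(-128,-115))]).astype(np.int32)
f=np.zeros_like(m);cv2.fillPoly(f,[poly],255); m&=f
for k in cv2.findContours(m,cv2.RETR_EXTERNAL,cv2.CHAIN_APPROX_NONE)[0]:
    if cv2.contourArea(k)>60: print(cv2.contourArea(k),k.mean((0,1)),cv2.minEnclosingCircle(w2b(ray("side",k[:,0],.027))[:,:2].astype(np.float32)))
E
python3 disc.py d1
```

```text
tcp [-30.9 -33.4  31.4] [2.4 0.9 7. ]
182.0 [295.62121212 284.6969697 ] ((-32.50715255737305, -28.857486724853516), 37.257659912109375)
```

Request:
jog_arm(
  targets=[
    [[-0.18,-0.08,0.16],[0,0,0],0],
    [[-0.45,-0.18,0.34],[0,0,0],0],
    [[-0.7,-0.27,0.51],[0,0,0],0],
    [[-0.95,-0.37,0.68],[0,0,0],0],
    [[-1.2,-0.47,0.86],[0,0,0],0],
    [[-1.4,-0.57,1.0],[0,0,0],0],
    [[-1.4,-0.57,1.0],[0,0,0],0],
  ],
)

```text
time: 8.98
tool_pos: [0.6015, 0.0187, 0.0314]
tool_rot: [0.304, -0.091, 0.948, 0.028]
contact_force: [2.2, 1.0, 7.9]
gripper_width: -0.002
grasp_force: 3.7
```

```bash
python3 disc.py d2; python3 -c "
from h import *
p,d=grab_frame('wrist')
import cv2; s=cv2.imread('pics/d2s.png')[200:340,220:400]
cv2.imwrite('pics/c2.png',np.hstack([cv2.resize(p[...,::-1],(400,300)),cv2.resize(s,(386,300))]))"
```

```text
tcp [ 12.3 -47.8  31.4] [2.2 1.  7.9]
181.0 [313.1969697  284.21212121] ((10.07625961303711, -44.12303924560547), 35.1727294921875)
```

View pics/c2.png

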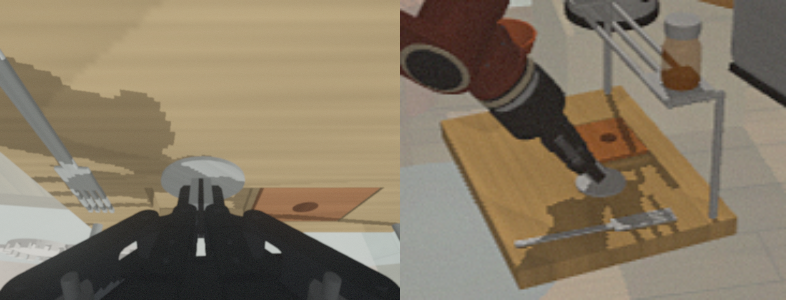

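The disc is centred under the fingers and overhangs the pocket's rim, and the cover is still open. I'll continue forward and follow it down.

Request:
jog_arm(
  targets=[
    [[-0.2,0,0.14],[0,0,0],0],
    [[-0.39,0,0.28],[0,0,0],0],
    [[-0.57,0,0.45],[0,0,0],0],
    [[-0.72,0,0.65],[0,0,0],0],
    [[-0.87,0,0.85],[0,0,0],0],
    [[-1.02,0,1.06],[0,0,0],0],
    [[-1.17,0,1.26],[0,0,0],0],
    [[-1.17,0,1.26],[0,0,0],0],
  ],
)

```text
time: 10.12
tool_pos: [0.6388, 0.0278, 0.0181]
tool_rot: [0.3, -0.092, 0.949, 0.03]
contact_force: [-0.9, 0.8, 0.6]
gripper_width: 0.002
grasp_force: 0.0
```

```bash
python3 disc.py d3; python3 -c "
from h import *
p,d=grab_frame('wrist')
import cv2; s=cv2.imread('pics/d3s.png')[200:340,220:400]
cv2.imwrite('pics/c3.png',np.hstack([cv2.resize(p[...,::-1],(400,300)),cv2.resize(s,(386,300))]))"
```

```text
tcp [ 50.7 -46.   18.1] [-0.9  0.8  0.6]
159.0 [328.25806452 285.19354839] ((42.1612434387207, -62.261966705322266), 35.147769927978516)
```

View pics/c3.png

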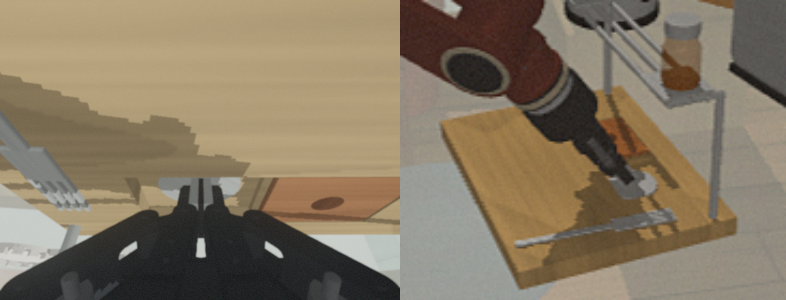

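The disc appears to have dropped into the pocket, at (200,186) in the wrist view. I'll retreat along the tool axis and check.

Request:
jog_arm(
  targets=[
    [[0,0,-0.8],[0,0,0],0],
    [[0,0,-2.5],[0,0,0],0],
    [[0,0,-4.2],[0,0,0],0],
    [[0,0,-4.2],[0,0,0],0],
    [[0,0,-4.2],[0,0,0],0],
  ],
)

```text
time: 10.9
tool_pos: [0.5786, 0.0162, 0.1027]
tool_rot: [0.299, -0.092, 0.949, 0.03]
contact_force: [-0.0, 0.1, -0.8]
gripper_width: 0.0
grasp_force: 0.0
```

```bash
python3 -c "
from h import *
p,d=grab_frame('wrist'); cv2.imwrite('pics/w4.png',p[...,::-1])
hsv=cv2.cvtColor(p,cv2.COLOR_RGB2HSV); m=cv2.inRange(hsv,(0,0,80),(180,60,255))
for k in cv2.findContours(m,cv2.RETR_EXTERNAL,cv2.CHAIN_APPROX_NONE)[0]:
    if cv2.contourArea(k)>800: print(cv2.contourArea(k),k.mean((0,1)),cv2.minEnclosingCircle(wray(k[:,0],13)[:,:2].astype(np.float32)))
go([60,45,45]); go([60,45,30])"
```

```text
25902.5 [528.86448087 337.93005464] ((713.2557983398438, 517.5), 775.6306762695312)
2761.5 [319.72081218 236.64467005] ((51.91694641113281, -47.20528793334961), 31.22414779663086)
50618.5 [ 88.38565401 261.90464135] ((622.656005859375, -689.1483154296875), 881.313232421875)
6639.5 [153.74140753 136.34042553] ((-8.161521911621094, -141.43980407714844), 93.29698181152344)
board now [-10.8 -45.7 101.9] t 10.95 F [-0.   0.  -0.4]
to [60, 45, 45] shift [-1.01, 3.62, 3.49] turn [0.01, -0.01, -0.01]
board now [-10.8 -45.7 101.9] t 10.95 F [-0.   0.  -0.4]
to [60, 45, 30] shift [-0.67, 3.62, 3.99] turn [0.01, -0.01, -0.01]
```

View pics/w4.png

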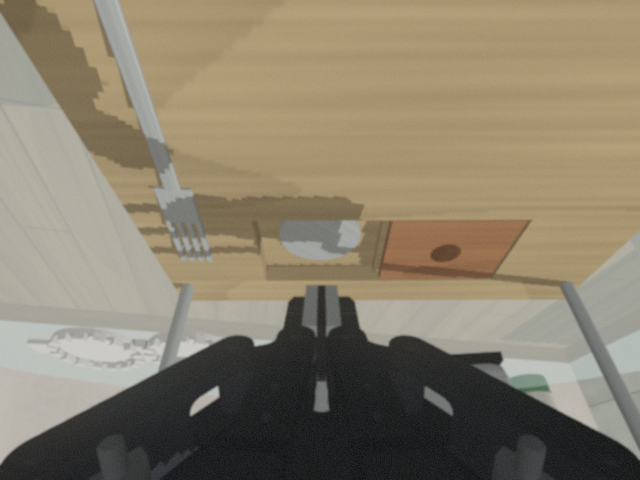

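The disc sits in the pocket at (320,237), with its near side hidden behind the front rim, and the cover is open on the right. I'll check flatness with depth.

```bash
python3 -c "
from h import *
s,r=cur(); p,d=grab_frame('wrist'); c=camera_params('wrist'); f=240/np.tan(np.radians(c['fovy']/2)); H=c['hand_eye']
def P(uv):
    uv=np.array(uv); z=d[uv[:,1],uv[:,0]]; q=np.c_[(uv[:,0]-c['cx'])/f*z,(uv[:,1]-c['cy'])/f*z,z]
    return w2b(s['tool_pos']+r.apply(q@H[:3,:3].T+H[:3,3]))
ys,xs=np.mgrid[224:254,292:350]; Q=P(np.c_[xs.ravel(),ys.ravel()])
A=np.c_[Q[:,:2],np.ones(len(Q))]; print('plane',np.linalg.lstsq(A,Q[:,2],rcond=None)[0],Q.mean(0),Q[:,2].std())
print(P([[320,v] for v in (200,212,222,226,232,240,248,254,258,261,264)]).round(1))
print('cover',P([[410,235],[480,235],[445,270]]).round(1))"
```

```text
plane [-3.26254415e-01  1.07900768e-03  3.21133431e+01] [ 52.84967674 -46.65593641  14.82056059] 6.831666776681651
[[  1.3 -46.9  25.8]
 [ 13.1 -46.9  24.8]
 [ 34.6 -47.   14.4]
 [ 39.5 -47.   13.9]
 [ 44.9 -47.   14.9]
 [ 53.8 -47.   15.2]
 [ 65.2 -47.1  14. ]
 [ 72.7 -47.1  14.3]
 [ 77.  -47.1  15. ]
 [ 82.2 -47.1  14.3]
 [ 90.6 -47.2  11.4]]
cover [[36.3 14.9 25. ]
 [36.1 62.9 25.3]
 [78.8 50.4 25.7]]
```

The disc is flat on the floor at board (54,-47). Next is the cover.

Request:
jog_arm(
  targets=[
    [[0,2,0],[0,0,0],0],
    [[-0.3,3.7,1],[0,0,0],0],
    [[-0.8,3.7,2.5],[0,0,0],0],
    [[-1.07,3.7,3.5],[0,0,0],0],
    [[-1.07,3.7,3.5],[0,0,0],0],
    [[-0.75,3.7,3.98],[0,0,0],0],
    [[-0.75,3.7,3.98],[0,0,0],0],
    [[-0.75,3.7,3.98],[0,0,0],0],
  ],
)

```text
time: 12.0
tool_pos: [0.6324, 0.1207, 0.0335]
tool_rot: [0.3, -0.092, 0.949, 0.03]
contact_force: [-0.2, -0.4, 0.6]
gripper_width: -0.001
grasp_force: 0.0
```

Request:
jog_arm(
  targets=[
    [[0.06,0,0.08],[0,0,0],0],
    [[0.09,0,0.13],[0,0,0],0],
    [[0.09,0,0.13],[0,0,0],0],
  ],
)

```text
time: 12.38
tool_pos: [0.6326, 0.1209, 0.0294]
tool_rot: [0.3, -0.092, 0.949, 0.03]
contact_force: [0.6, 0.3, -0.1]
gripper_width: 0.001
grasp_force: 0.0
```

Request:
jog_arm(
  targets=[
    [[0.06,0,0.08],[0,0,0],0],
    [[0.09,0,0.13],[0,0,0],0],
    [[0.09,0,0.13],[0,0,0],0],
  ],
)

```text
time: 12.75
tool_pos: [0.6346, 0.1211, 0.0282]
tool_rot: [0.302, -0.092, 0.948, 0.03]
contact_force: [-6.7, -0.3, 11.4]
gripper_width: -0.003
grasp_force: 5.8
```

Request:
jog_arm(
  targets=[
    [[0.01,-0.4,0.01],[0,0,0],0],
    [[0.02,-0.9,0.03],[0,0,0],0],
    [[0.02,-1.4,0.03],[0,0,0],0],
    [[0.02,-1.9,0.03],[0,0,0],0],
    [[0.02,-2.4,0.03],[0,0,0],0],
    [[0.02,-2.9,0.03],[0,0,0],0],
    [[0.02,-3.35,0.03],[0,0,0],0],
    [[0.02,-3.7,0.03],[0,0,0],0],
  ],
)

```text
time: 13.75
tool_pos: [0.6532, 0.0301, 0.0282]
tool_rot: [0.303, -0.092, 0.948, 0.03]
contact_force: [-2.0, 6.6, 10.5]
gripper_width: 0.005
grasp_force: 5.2
```

Request:
jog_arm(
  targets=[
    [[0,-0.15,0],[0,0,0],0],
    [[0,-0.25,0],[0,0,0],0],
    [[0,-0.25,0],[0,0,0],0],
  ],
)

```text
time: 14.12
tool_pos: [0.6547, 0.0246, 0.0282]
tool_rot: [0.303, -0.092, 0.948, 0.03]
contact_force: [-1.6, 5.5, 9.6]
gripper_width: 0.001
grasp_force: 5.2
```

Request:
jog_arm(
  targets=[
    [[-0.4,0,-1],[0,0,0],0],
    [[-0.4,0,-3],[0,0,0],0],
    [[0,0,-4.5],[0,0,0],0],
    [[0,0,-4.5],[0,0,0],0],
    [[0,0,-4.5],[0,0,0],0],
  ],
)

```text
time: 14.75
tool_pos: [0.5883, 0.0115, 0.1159]
tool_rot: [0.3, -0.092, 0.949, 0.03]
contact_force: [0.6, 0.1, -0.2]
gripper_width: -0.001
grasp_force: 0.0
```

```bash
python3 -c "
from h import *
p,d=grab_frame('wrist'); p2,_=grab_frame('side')
cv2.imwrite('pics/w5.png',np.vstack([p[190:290,200:540,::-1].repeat(2,0).repeat(2,1),cv2.resize(p2[200:340,160:460,::-1],(680,317))]))
hsv=cv2.cvtColor(p,cv2.COLOR_RGB2HSV); m=cv2.inRange(hsv,(0,100,40),(12,255,255)); m[:,:220]=0;m[:,450:]=0
k=max(cv2.findContours(m,cv2.RETR_EXTERNAL,cv2.CHAIN_APPROX_NONE)[0],key=cv2.contourArea)
W=wray(cv2.approxPolyDP(k,4,True)[:,0],24); print(W.round(1)); go([60,-45,30])"
```

```text
[[ 52.5 -54.1  24. ]
 [ 61.7 -54.9  24. ]
 [ 67.7 -49.7  24. ]
 [ 64.1 -38.4  24. ]
 [ 71.5 -37.3  24. ]
 [ 63.  -34.7  24. ]
 [ 52.5 -39.6  24. ]
 [ 57.1 -40.1  24. ]
 [ 51.4 -46.2  24. ]
 [ 60.5 -51.2  24. ]]
board now [ -2.2 -52.1 114.9] t 14.85 F [ 0.8  0.2 -0.3]
to [60, -45, 30] shift [-0.09, 0.28, 4.21] turn [0.01, -0.01, -0.01]
```

View pics/w5.png

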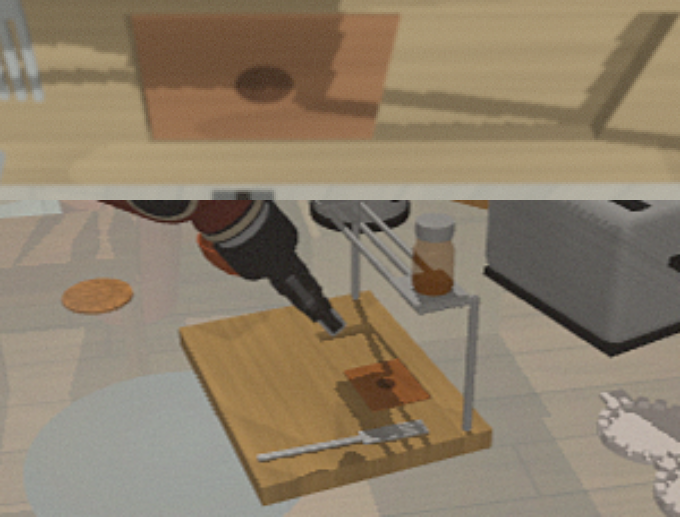

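The cover now sits tight against the pocket's right end, with no gap at (130,15), and the mark is centred at (264,84). The robot is clear of everything. One last numeric check of its edges.

```bash
python3 -c "
from h import *
print(wray([[265,197],[399,197],[332,232],[537,197]],24).round(1), state()['contact_force'].round(1))"
```

```text
[[ 21.8 -89.7  24. ]
 [ 22.2  -1.   24. ]
 [ 58.2 -44.5  24. ]
 [ 22.6  90.6  24. ]] [ 0.8  0.2 -0.3]
```

```bash
python3 -c "
from plant import *
print(job_done())"
```

```text
the job is handed in; nothing more can be done
None
```

The job is handed in with no verdict shown: before closing, the disc measured flat on the pocket floor about 6 mm off centre; the cover then measured shut to within about 1 mm, the arm was clear of everything, and I saw nothing knocked out of place.

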